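# Gauge a lens sleeve, then hold the sprung lamp lid at its index

## Task

Find which of the two metal sleeves slides over the gauge pin of the inspection station, and leave it fully down on the pin, with the other sleeve standing upright on the bench clear of the station. Then raise the sprung lamp lid by its handle until it lines up with the index arm at its side, so that its lamp lights the sleeve, and finish while holding it there: the lid springs shut if let go. Do not shift the index arm or the jar, slide box and objective lens on the bench.

Things in the scene. Friction and masses are not known exactly. Their poses are not given: they have to be found in the camera images.
- station: Station fixed to the bench: black base plate 180 (x) by 360 (y) by 12 mm, steel gauge pin at its -y end (x 0, y -120 mm), white open lamp housing 140 (x) by 150 (y) mm, rim 84 mm above the bench, at its +y end, under a white lid hinged on the +y side. Origin on the bench under the plate, 5 mm to -y of its middle; level, turned by yaw only.
- pin_foot (a point): Foot of the upright gauge pin, on its axis at the top face of the base plate (12 mm above the bench). Pin 18 mm in diameter and 50 mm tall above this point, its top 10 mm tapering to 8 mm. Axes as station.
- sleeve_wide: The sleeve that fits: see sleeve_wide_mid. This is the centre of its underside, 20 mm below that point, z along its axis.
- sleeve_wide_mid (a point): Centre (half-way up, on the axis) of a loose plain aluminium sleeve, 36 mm outside diameter, 40 mm tall, 80 g, standing upright on the bench; its through bore is 21 mm wide, so it slides over the pin. z along its axis. Fully down on the pin, this point is 20 mm above pin_foot.
- sleeve_narrow_mid (a point): Centre (half-way up, on the axis) of the other loose aluminium sleeve, the same outside (36 mm diameter, 40 mm tall, 80 g) but with a bore of 12 mm only: it does not go on the pin. Starts standing upright on the bench. z along its axis. The two sleeves change places from start to start.
- lid (a joint): Angle of the lamp lid: 0 shut (level), growing as its -y edge rises, stop at 1.3 rad. A spring hinge pulls it shut: raising it by the handle takes about 3 N at the start and 5 N at 0.85 rad. The lid is a plate 146 (x) by 160 (from hinge to free edge) by 10 mm thick, weighing 0.25 kg with its handle.
- lid_plane (a point): Point on the lid, 80 mm from the hinge axis towards its free edge, in mid-thickness. Axes turn with the lid; lid shut, they are as those of station.
- hinge (a point): Middle of the lid's hinge axis, which runs along the x axis of station, 170 mm to +y of the station's origin and 90 mm above the bench.
- handle_grip (a point): Grip point of the lid's aluminium handle, an upright block 14 (along the hinge axis) by 22 by 42 mm tall on the lid's upper face: on its axis, 12 mm below its top, 140 mm from the hinge along the lid and 35 mm above mid-plane. Lid shut: x 0, y +30, z +125 mm from station. Pinch along the station's x; the block turns between the pads, so the gripper may stay upright as the lid rises.
- index (a joint): Angle of the index arm, measured as that of the lid (0 level, growing upward, between 0.45 and 0.85 rad at the start); a stiff friction pivot keeps it where it is. The lid lines up when lid reads the same.
- index_arm (a point): Point on the index arm, 80 mm from the hinge axis. The arm is a dark steel bar 95 mm long, 10 mm high and 5 mm thick, pivoting on the hinge axis beside the lid's +x edge (80 mm to +x of the lid's middle), seen edge-on with the lid from +x. Its axes turn with it as those of the lid do.
- jar: Loose closed specimen jar, 48 mm in diameter, 60 mm tall, bystander. Origin at the centre of its underside.
- slide_box: Loose grey slide box 75 by 100 by 24 mm, bystander. Origin at the centre of its underside.
- objective: Loose steel microscope objective standing on end, 34 mm in diameter, 52 mm tall, bystander. Origin at the centre of its underside.
Things that resemble listed ones, but are neither listed nor needed, are in the scene too. What is shaped like the sleeve_wide but blue, pink or yellow is not meant.

How it is judged:
By the outcome, as a careful person would: the job done as asked, in the order asked, and still so for the second after the job is handed in, while the arm keeps its last pose, push and grip.
It also fails if it takes over 51 s, if anything falls off the work surface, if the arm or the gripper's body presses on something with over 40 N, if the wrist force passes 120 N, or if a joint passes its speed limit or range.

## Robot

A 7-joint arm with a two-finger parallel gripper is mounted at the origin on the work surface. World frame = base frame: x ahead of the robot, y to its left, z up, the work surface at z = 0. Lengths are in m, angles in rad, forces in N, time in s.
With the tool pointing down it reaches from about 0.4 to 0.85 m from the base axis. Payload 4.5 kg.
Tool frame: the origin (TCP) lies at the very end of the fingers, on their centre line; the grasp point (between the pads) lies arm.grip_depth behind it (arm.grip_depth is the distance from the TCP to the grasp point, in m); z points along the fingers, y is the direction in which the jaws open and shut (so a half turn about z gives the same grasp; the last joint's range is limited). The gripper opens to 85 mm and grips with 20 to 120 N. Pads are 22 mm wide; open, the fingers measure 114 mm over their backs; the gripper's body (76 mm by 85 mm) begins 54 mm behind the grasp point. The pads swing forward as they close: fully open they stand 13 mm farther back than shut.
Start: joints at [1.379, 0.689, -0.195, 1.565, 0.157, 0.902, -0.215], TCP at [0.14, -0.609, 0.202] pointing down, gripper open.
Joint ranges: [-3.01, 3.01], [-0.46, 2.08], [-1.47, 1.51], [0.13, 2.56], [-1, 4.14], [0.04, 2.09], [-2.66, 2.66]. Speed limits (rad/s): [2.57, 2.57, 3.14, 3.14, 3.14, 3.14, 3.14].

## Interface

Orientations are given as a 3x3 rotation matrix whose columns are the frame's x, y, z axes.
In Python, from cell import arm, cams, workorder, look_for, landmark_of gives the robot as it stands. The module is installed in compiled form; this text tells all that it offers.
- The arm moves only by the shell command python3 -m jog 'ROWS'. ROWS is JSON, a list of rows, each an object with "rotation": the turn, a rotation vector about the world's x, y, z in rad, a list of three; "linear": the shift along the world's x, y, z in cm, a list of three; "hand": the closure, from -1 (fully open) to 1 (shut). A call has 1 to 10 rows; each row is the pose to reach, as a shift and turn from the pose measured when the call began; what a row does not reach only later rows make up. A row lasts 1/12 s, in which the tool goes at most 41.7 mm and 7.16 degrees, less where a joint would pass 70% of its speed; a pose out of reach is approached as far as the arm can. A call with a gripper value outside its range is refused whole. The fingers move at their own pace and stop on an object; the grip force is fixed at half the most. Time passes only in rows, so rows that repeat a pose let the fingers close. It gives the time, the measured TCP pose, the force and the opening at its end, in the units of the state.
- arm.get_state(): the state, without advancing time (a new reading comes with each control period).
- cams.camera(name): name is "scene" or "top"; returns (picture, depth): 480x640x3 uint8, red, green, blue; 480x640 float32, m along the optical axis (not along the pixel's ray), 0 where there is no reading.
- cams.camera_model(name): a dict with "fx", "fy", "cx", "cy" (pixels), "k1" (the pictures are not rectified: a ray, as slopes to the right and down, at radius r is drawn at 1 + k1 r^2 times it, then the intrinsics apply), "R" (3x3) and "t" (3): a world point X has camera coordinates R X + t. Camera axes: x right, y down, z forward; pixel columns grow to the right and rows downward; lengths in m; the calibration is good to about 2 mm. A picture is of the moment at which its call begins. camera_model takes no time and is no camera call.
- workorder.job_done(): hands the job in, once; it reports no verdict.
Trained networks look in the newest picture that a camera, given by its name, has taken for a name from the list of things; names that differ only in an ending like _2 or _b are one class to them, and where a whole thing is asked for, a point or a joint stands for the part that bears it (a point fixed in the world has none). Each returns a list of dicts, best first, with "p" (0 to 1); they miss things now and then, are a little off and sometimes report something else, mostly with a low value. They report only what shows in the picture. A call takes as long as a camera call. They do not tell look-alikes from the thing itself.
- look_for(camera, query): "box" ([left, top, width, height] in pixels, round what is visible of it).
- landmark_of(camera, query): "at" ([column, row] in pixels: a listed point, or the origin of a listed thing).
The state is a dict: "time": time; "qpos": joint angles; "qvel": joint speeds; "joint_efforts": joint torques, N m; "eef_pos": TCP position; "tcp_rot": TCP orientation; "wrist_force": force on the tool from outside, world axes, zero at the start; "ft_torque": the same for the moment, N m; "finger_gap": opening from 0.0 (shut) to 1.0 (fully open).
Only numpy, scipy, OpenCV 4.12 (cv2) and the standard library are available. Lean on these libraries where they do the work, as an engineer would, in place of code of your own. Each camera call takes 0.05 s, during which the arm holds its last target. There are 200 camera calls.

## Working session

There is one attempt and no reset: what is moved stays moved. The work goes in short steps, Python scripts to look and compute and a shell command to move; the robot and the scene stay as the last step left them, time stands still between calls to the robot, and variables do not carry over. Pictures are saved under pics/ and viewed, about 8 in all and at most 12, crops included, and the job is handed in when it is done.

```bash
mkdir -p pics; cat > h.py <<'E'
import numpy as np, cv2
from cell import arm, cams, workorder, look_for, landmark_of
def und(m,u,v):
    x=(u-m['cx'])/m['fx'];y=(v-m['cy'])/m['fy'];a,b=x,y
    for _ in range(20):
        s=1+m['k1']*(a*a+b*b);a,b=x/s,y/s
    return a,b
def at_z(n,u,v,z):
    m=cams.camera_model(n);a,b=und(m,u,v);R=np.array(m['R']);t=np.array(m['t'])
    d=R.T@np.array([a,b,1]);c=-R.T@t
    return c+d*(z-c[2])/d[2]
def at_depth(n,u,v,D):
    m=cams.camera_model(n);a,b=und(m,u,v);R=np.array(m['R']);t=np.array(m['t'])
    return R.T@(np.array([a,b,1])*D-t)
def cloud(n,depth):
    m=cams.camera_model(n);v,u=np.mgrid[:480,:640];a,b=und(m,u.astype(float),v.astype(float))
    P=np.stack([a,b,np.ones_like(a)],-1)*depth[...,None]-np.array(m['t'])
    return P@np.array(m['R'])
def proj(n,X):
    m=cams.camera_model(n);c=np.array(m['R'])@np.array(X)+np.array(m['t']);a,b=c[:2]/c[2];s=1+m['k1']*(a*a+b*b)
    return np.array([m['fx']*a*s+m['cx'],m['fy']*b*s+m['cy']])
E
python3 - <<'E'
from h import *
np.set_printoptions(precision=4,suppress=True)
print(arm.grip_depth, arm.get_state())
for n in('top','scene'):
    p,d=cams.camera(n);cv2.imwrite(f'pics/{n}0.png',p[...,::-1]);np.save(f'{n}0.npy',d)
    m=cams.camera_model(n);print(n,-np.array(m['R']).T@np.array(m['t']),m['fx'])
    for q in['station','pin_foot','sleeve_wide_mid','sleeve_narrow_mid','handle_grip','hinge','index_arm','lid_plane','jar','objective','slide_box']:
        print(q,[(np.round(r['at']).tolist(),round(r['p'],2)) for r in landmark_of(n,q)][:4])
E
```

```text
0.0187 {'time': 0.0, 'qpos': array([ 1.3788,  0.69  , -0.1945,  1.5663,  0.1573,  0.9025, -0.2151]), 'qvel': array([ 0.0006,  0.0007, -0.0004,  0.0007,  0.    , -0.0005,  0.0019]), 'joint_efforts': array([ -0.0006, -53.9612,  -1.2666, -15.8542,   0.0091,   0.0095,
        -0.    ]), 'eef_pos': array([ 0.1397, -0.6085,  0.2014]), 'tcp_rot': array([[ 0.9746,  0.224 , -0.0006],
       [ 0.224 , -0.9746,  0.0018],
       [-0.0002, -0.0019, -1.    ]]), 'wrist_force': array([-0.4929, -0.0178,  0.3421]), 'ft_torque': array([-0.0328,  0.0096, -0.0257]), 'finger_gap': 1.0017517146994446}
top [ 0.552  -0.0529  0.9666] 447.65329768197927
station [([254.0, 285.0], 0.87)]
pin_foot [([308.0, 286.0], 0.92)]
sleeve_wide_mid [([512.0, 284.0], 0.91), ([482.0, 270.0], 0.85), ([444.0, 291.0], 0.82), ([443.0, 250.0], 0.56)]
sleeve_narrow_mid [([407.0, 288.0], 0.65)]
handle_grip [([223.0, 289.0], 0.78)]
hinge [([160.0, 288.0], 0.96)]
index_arm [([183.0, 247.0], 0.53)]
lid_plane [([197.0, 288.0], 0.58)]
jar [([411.0, 200.0], 0.94)]
objective [([198.0, 288.0], 0.72)]
slide_box []
scene [ 1.1097 -0.3477  0.9132] 481.8045912022827
station [([358.0, 195.0], 0.9)]
pin_foot [([318.0, 212.0], 0.82), ([269.0, 318.0], 0.56)]
sleeve_wide_mid [([178.0, 296.0], 0.91), ([218.0, 290.0], 0.9), ([140.0, 299.0], 0.82), ([200.0, 262.0], 0.76)]
sleeve_narrow_mid [([268.0, 320.0], 0.71), ([236.0, 250.0], 0.65), ([177.0, 297.0], 0.59)]
handle_grip [([374.0, 151.0], 0.8), ([236.0, 248.0], 0.25)]
hinge [([420.0, 136.0], 0.79), ([378.0, 153.0], 0.63)]
index_arm [([421.0, 156.0], 0.45)]
lid_plane [([395.0, 151.0], 0.79), ([176.0, 294.0], 0.2)]
jar [([268.0, 318.0], 0.86), ([317.0, 214.0], 0.57)]
objective [([178.0, 295.0], 0.72), ([353.0, 305.0], 0.53)]
slide_box [([177.0, 351.0], 0.64), ([238.0, 246.0], 0.31)]
```

View pics/top0.png

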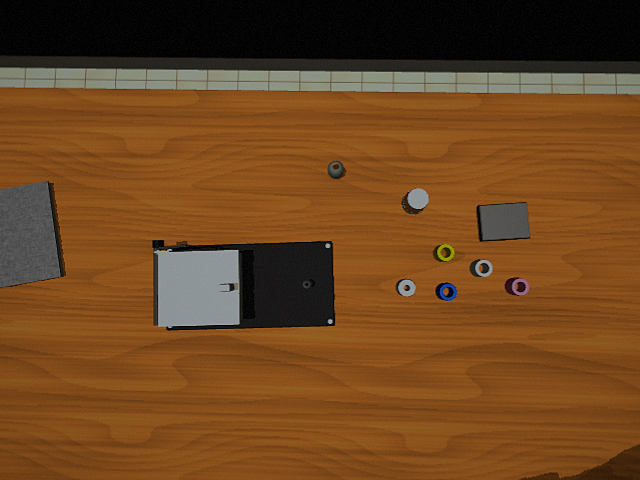

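View pics/scene0.png

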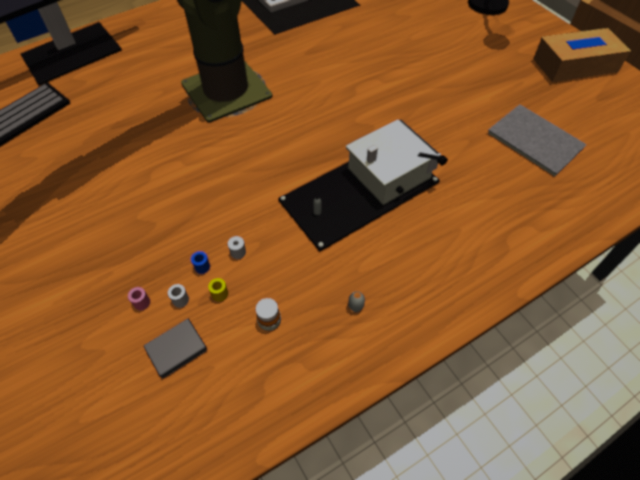

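Both pictures agree. In the top view the wide-bore grey sleeve is at (483,268) and the narrow one at (406,288). The pin is at (308,284), the handle at (228,287), and the index arm is at the lid's upper-left edge, around (175,245). Next I'll measure in metric units.

```bash
python3 - <<'E'
from h import *
np.set_printoptions(precision=4,suppress=True)
d=np.load('top0.npy');P=cloud('top',d)
def circ(c,r,zlo,zhi):
    u,v=c;Q=P[v-r:v+r,u-r:u+r].reshape(-1,3);Q=Q[(Q[:,2]>zlo)&(Q[:,2]<zhi)]
    c,rad=cv2.minEnclosingCircle(Q[:,:2].astype(np.float32));print('circ',np.array(c),rad,len(Q),np.median(Q[:,2]));return Q
for c in[(483,268),(406,288)]: circ(c,16,.033,.05)
circ((308,284),14,.045,.07);circ((446,253),14,.033,.05);circ((447,292),14,.033,.05);circ((418,199),16,.05,.07)
# lid / base orientation
for lo,hi,s in[(.085,.105,'lid'),(.006,.018,'base')]:
    M=((P[...,2]>lo)&(P[...,2]<hi)&(d>0)).astype(np.uint8);M[:,:140]=0;M[:,345:]=0;M[:230]=0;M[340:]=0
    Q=P[M>0][:,:2]
    print(s,len(Q),cv2.minAreaRect(Q.astype(np.float32)))
Q=P[270:305,205:250].reshape(-1,3);Q=Q[Q[:,2]>.115];print('handle',len(Q),cv2.minAreaRect(Q[:,:2].astype(np.float32)),Q[:,2].max())
for n,at in[('pin',(308,284,.06)),('handletop',(234,287,.137))]:print(n,at_z('top',*at))
for u,v in[(327,245),(330,321),(170,327)]:print('bolt',at_z('top',u,v,.012))
ps=cv2.imread('pics/scene0.png');cv2.imwrite('pics/crop1.png',cv2.resize(ps[110:260,270:460],None,fx=4,fy=4,interpolation=cv2.INTER_CUBIC))
E
```

```text
circ [ 0.5682 -0.367 ] 0.018324706703424454 179 0.03867544389005948
circ [ 0.5252 -0.2108] 0.01788562722504139 215 0.03903162096982526
circ [ 0.5281 -0.0058] 0.008636741898953915 48 0.055742446768526785
circ [ 0.6001 -0.2897] 0.018062520772218704 165 0.038880875179707924
circ [ 0.5189 -0.2951] 0.018162434920668602 169 0.03874082737942868
circ [ 0.7072 -0.228 ] 0.02179105579853058 364 0.05911588700633122
lid 6470 ((0.5282956957817078, 0.20981460809707642), (0.16890878975391388, 0.17176997661590576), 2.7919745445251465)
base 8329 ((0.5149194002151489, 0.11974666267633438), (0.19352474808692932, 0.36177125573158264), 2.857213020324707)
handle 113 ((0.5318804979324341, 0.050062403082847595), (0.014637495391070843, 0.20935620367527008), 7.0660223960876465) 0.9666392123761064
pin [ 0.5284 -0.0102  0.06  ]
handletop [0.5218 0.1233 0.137 ]
bolt [ 0.611  -0.0466  0.012 ]
bolt [ 0.4504 -0.0562  0.012 ]
bolt [0.4294 0.2837 0.012 ]
```

View pics/crop1.png

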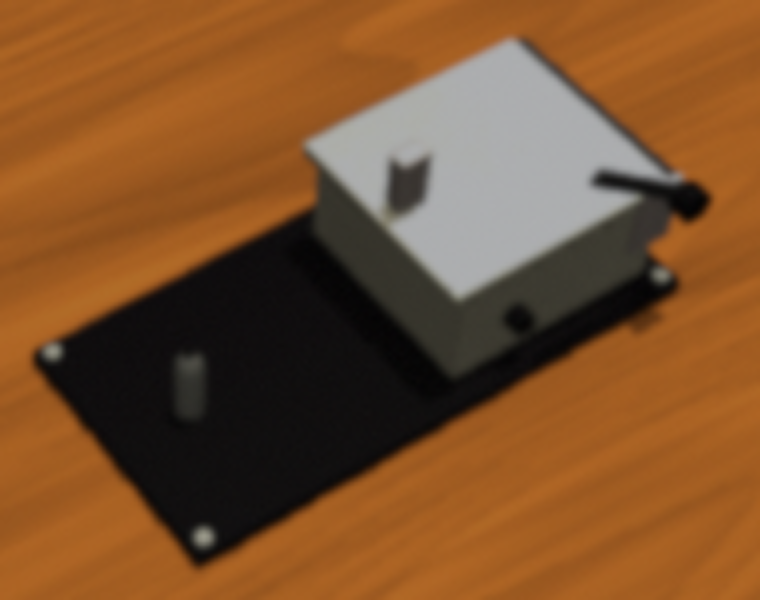

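The crop shows the index arm standing up from its pivot at scene (442,160), with its tip near (419,154.5). The lid is shut. I'll start the approach to the wide sleeve, and fit the index angle and pin from the pictures.

```bash
python3 -m jog '[{"rotation":[0,0,0.47],"linear":[20,12,0],"hand":-0.3},{"rotation":[0,0,0.47],"linear":[20,12,0],"hand":-0.3},{"rotation":[0,0,0.47],"linear":[20,12,0],"hand":-0.3},{"rotation":[0,0,0.47],"linear":[42.8,24.2,-5],"hand":-0.3},{"rotation":[0,0,0.47],"linear":[42.8,24.2,-5],"hand":-0.3},{"rotation":[0,0,0.47],"linear":[42.8,24.2,-5],"hand":-0.3},{"rotation":[0,0,0.47],"linear":[42.8,24.2,-10],"hand":-0.3},{"rotation":[0,0,0.47],"linear":[42.8,24.2,-10],"hand":-0.3},{"rotation":[0,0,0.47],"linear":[42.8,24.2,-10],"hand":-0.3},{"rotation":[0,0,0.47],"linear":[42.8,24.2,-10],"hand":-0.3}]'
python3 - <<'E'
from h import *
np.set_printoptions(precision=4,suppress=True)
yaw=.055;c,s=np.cos(yaw),np.sin(yaw);R=np.array([[c,-s,0],[s,c,0],[0,0,1]])
pin=np.array([.528,-.006,0]);o=pin-R@[0,-.12,0];print('origin',o)
W=lambda p:o+R@np.array(p)
for n in('top','scene'):
    print(n,'pin top',proj(n,W([0,-.12,.062])),'foot',proj(n,W([0,-.12,.012])),'handle top',proj(n,W([0,.03,.137])))
    for b in[(-.08,-.165),(.08,-.165),(-.08,.175),(.08,.175)]:print(' bolt',proj(n,W([*b,.012])))
    for x in(-.073,.073):print(' lid corner',proj(n,W([x,.01,.095])))
    print(' pivot',proj(n,W([.08,.17,.09])))
    for a in(.45,.55,.65,.75,.85):print(' tip',a,proj(n,W([.08,.17-.095*np.cos(a),.09+.095*np.sin(a)])))
a=cv2.imread('pics/top0.png')[230:335,145:345];cv2.imwrite('pics/crop2.png',cv2.resize(a,None,fx=4,fy=4,interpolation=cv2.INTER_CUBIC))
E
```

```text
time: 2.03
eef_pos: [0.495, -0.4074, 0.131]
tcp_rot: [[0.768, 0.641, 0.0], [0.641, -0.768, -0.0], [-0.0, 0.0, -1.0]]
wrist_force: [-0.3, -0.7, -0.6]
finger_gap: 0.653
origin [0.5214 0.1138 0.    ]
top pin top [305.8669 284.179 ] foot [307.1  283.58] handle top [223.0105 287.8416]
 bolt [329.5689 320.9104]
 bolt [326.9632 245.3147]
 bolt [169.8557 325.8256]
 bolt [169.1045 250.7643]
 lid corner [239.1119 324.6319]
 lid corner [237.561  249.3721]
 pivot [157.5268 248.7478]
 tip 0.45 [194.1752 246.0134]
 tip 0.55 [190.4024 245.8314]
 tip 0.65 [186.2051 245.6771]
 tip 0.75 [181.6221 245.5532]
 tip 0.85 [176.7003 245.462 ]
scene pin top [316.273  199.3487] foot [316.4714 212.6735] handle top [371.6787 148.3436]
 bolt [281.9951 199.1679]
 bolt [319.9965 245.5548]
 bolt [392.4401 141.2462]
 bolt [433.8171 179.6136]
 lid corner [344.3331 145.9916]
 lid corner [383.334  185.1771]
 pivot [438.5325 158.5945]
 tip 0.45 [413.474  161.7677]
 tip 0.55 [415.6373 158.2871]
 tip 0.65 [418.0641 154.7786]
 tip 0.75 [420.7284 151.2845]
 tip 0.85 [423.5999 147.8477]
```

View pics/crop2.png

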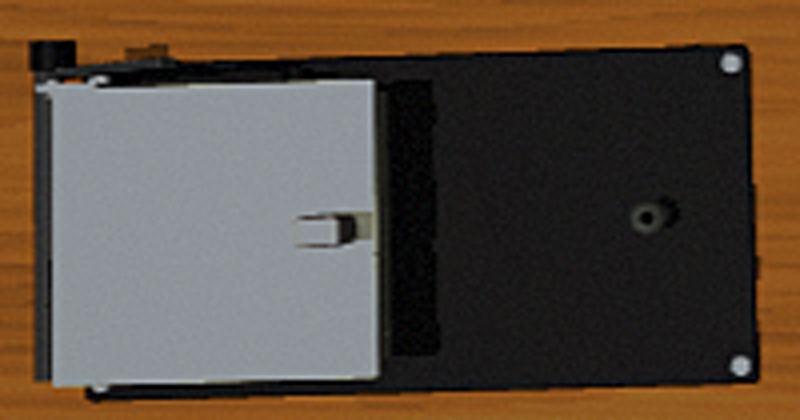

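```bash
python3 -m jog '[{"rotation":[0,0,0],"linear":[7.3,4.0,-4],"hand":-0.3},{"rotation":[0,0,0],"linear":[7.3,4.0,-4],"hand":-0.3},{"rotation":[0,0,0],"linear":[7.3,4.0,-4],"hand":-0.3},{"rotation":[0,0,0],"linear":[7.3,4.0,-4],"hand":-0.3},{"rotation":[0,0,0],"linear":[7.3,4.0,-4],"hand":-0.3},{"rotation":[0,0,0],"linear":[7.3,4.0,-4],"hand":-0.3}]'
python3 - <<'E'
from h import *
np.set_printoptions(precision=3,suppress=True)
yaw=.055;c,s=np.cos(yaw),np.sin(yaw);R=np.array([[c,-s,0],[s,c,0],[0,0,1]]);o=np.array([.5214,.1133,0])
def hull(n,a,off,k):
    pts=[]
    for x in(.0775,.0825):
        for r in(.03,.095):
            for h in(-.005*k,.005*k):
                pts.append(proj(n,o+R@[x,.17-r*np.cos(a)+h*np.sin(a),.09+r*np.sin(a)+h*np.cos(a)])+off)
    return cv2.convexHull(((np.array(pts)+.5)*8).astype(np.int32))
for n,off in[('scene',(1,-1.2))]:
    g=cv2.resize(cv2.cvtColor(cv2.imread(f'pics/{n}0.png'),cv2.COLOR_BGR2GRAY),None,fx=8,fy=8,interpolation=cv2.INTER_CUBIC).astype(float)
    best=[]
    for dx in(-1,-.5,0,.5,1):
      for dy in(-1,-.5,0,.5,1):
        for a in np.arange(.45,.86,.02):
            A=np.zeros(g.shape,np.uint8);B=A.copy()
            h=hull(n,a,np.array(off)+[dx,dy],1);cv2.fillPoly(A,[h],1);B=cv2.dilate(A,np.ones((17,17)))-A
            best.append((g[B>0].mean()-g[A>0].mean(),a,dx,dy))
    best.sort(reverse=True);print(n,np.array(best[:6]));print(max(b for b in best if b[2]==0 and b[3]==0))
E
```

```text
time: 2.53
eef_pos: [0.5664, -0.3696, 0.0914]
tcp_rot: [[0.769, 0.639, -0.001], [0.639, -0.769, -0.002], [-0.002, 0.001, -1.0]]
wrist_force: [0.8, -0.8, 0.2]
finger_gap: 0.65Traceback (most recent call last):
  File "<stdin>", line 18, in <module>
  File "<stdin>", line 9, in hull
  File "h.py", line 20, in proj
    m=cams.camera_model(n);c=np.array(m['R'])@np.array(X)+np.array(m['t']);a,b=c[:2]/c[2];s=1+m['k1']*(a*a+b*b)
ValueError: time passes only in moves, steps and waits
```

```bash
python3 -m jog '[{"rotation":[0,0,0],"linear":[0.2,0.3,-3],"hand":-0.3},{"rotation":[0,0,0],"linear":[0.2,0.3,-5],"hand":-0.3},{"rotation":[0,0,0],"linear":[0.2,0.3,-7],"hand":-0.3},{"rotation":[0,0,0],"linear":[0.2,0.3,-8.5],"hand":-0.3},{"rotation":[0,0,0],"linear":[0.2,0.3,-8.5],"hand":-0.3},{"rotation":[0,0,0],"linear":[0.2,0.3,-8.5],"hand":-0.3}]'
sed -i 's/^def und/_M={}\ndef cm(n):\n    if n not in _M:_M[n]=cams.camera_model(n)\n    return _M[n]\ndef und/; s/m=cams.camera_model(n)/m=cm(n)/' h.py
cat > idx.py <<'E'
from h import *
np.set_printoptions(precision=3,suppress=True)
yaw=.055;c,s=np.cos(yaw),np.sin(yaw);R=np.array([[c,-s,0],[s,c,0],[0,0,1]]);o=np.array([.5214,.1133,0])
n='scene'
g=cv2.resize(cv2.cvtColor(cv2.imread('pics/scene0.png'),cv2.COLOR_BGR2GRAY)[130:180,400:460],None,fx=8,fy=8,interpolation=cv2.INTER_CUBIC).astype(float)
best=[]
for a in np.arange(.45,.86,.02):
    pts=np.array([proj(n,o+R@[x,.17-r*np.cos(a)+h*np.sin(a),.09+r*np.sin(a)+h*np.cos(a)]) for x in(.0775,.0825) for r in(.03,.095) for h in(-.005,.005)])
    for dx in(-1,-.5,0,.5,1):
        for dy in(-1,-.5,0,.5,1):
            A=np.zeros(g.shape,np.uint8);cv2.fillPoly(A,[cv2.convexHull(((pts+[1+dx-400+.5,-1.2+dy-130+.5])*8).astype(np.int32))],1)
            B=cv2.dilate(A,np.ones((17,17)))-A
            best.append((g[B>0].mean()-g[A>0].mean(),a,dx,dy))
best.sort(reverse=True);print(np.array(best[:8]));print(max(b for b in best if b[2]==0 and b[3]==0))
E
python3 idx.py
```

```text
time: 3.03
eef_pos: [0.5673, -0.3677, 0.0065]
tcp_rot: [[0.77, 0.638, -0.002], [0.638, -0.77, -0.003], [-0.003, 0.001, -1.0]]
wrist_force: [0.8, 0.0, 0.3]
finger_gap: 0.652
[[63.759  0.65  -0.5    0.   ]
 [63.694  0.65  -1.     0.   ]
 [63.566  0.67  -1.     0.5  ]
 [63.338  0.65   0.     0.5  ]
 [63.17   0.63   0.     0.   ]
 [63.134  0.65  -0.5    0.5  ]
 [63.012  0.67  -0.5    0.5  ]
 [62.815  0.63  -0.5   -0.5  ]]
(np.float64(63.169680672771904), np.float64(0.6300000000000001), 0, 0)
```

Index ≈ 0.645 rad. Now I'll close on the sleeve and lift.

```bash
python3 -m jog '[{"rotation":[0,0,0],"linear":[0,0,0],"hand":1},{"rotation":[0,0,0],"linear":[0,0,0],"hand":1},{"rotation":[0,0,0],"linear":[0,0,0],"hand":1},{"rotation":[0,0,0],"linear":[0,0,0],"hand":1},{"rotation":[0,0,0],"linear":[0,0,0],"hand":1},{"rotation":[0,0,0],"linear":[0,0,0],"hand":1},{"rotation":[0,0,0],"linear":[0,0,3],"hand":1},{"rotation":[0,0,0],"linear":[0,0,6],"hand":1},{"rotation":[0,0,0],"linear":[0,0,9],"hand":1},{"rotation":[0,0,0],"linear":[0,0,10],"hand":1}]'
```

```text
time: 3.87
eef_pos: [0.5705, -0.3694, 0.1123]
tcp_rot: [[0.77, 0.638, 0.006], [0.638, -0.77, -0.007], [0.0, 0.009, -1.0]]
wrist_force: [1.6, -0.5, -0.3]
finger_gap: 0.355
```

```bash
python3 - <<'E'
from h import *
p,d=cams.camera('scene');cv2.imwrite('pics/s1.png',p[...,::-1]);s=arm.get_state();print(s['finger_gap'],s['eef_pos'])
u,v=proj('scene',s['eef_pos']).astype(int);print(u,v)
a=p[max(v-75,0):v+75,max(u-100,0):u+100,::-1];cv2.imwrite('pics/s1c.png',cv2.resize(a,None,fx=4,fy=4,interpolation=cv2.INTER_CUBIC))
E
```

```text
0.3550524618389214 [ 0.5707039  -0.36960628  0.11256232]
165 275
```

View pics/s1c.png

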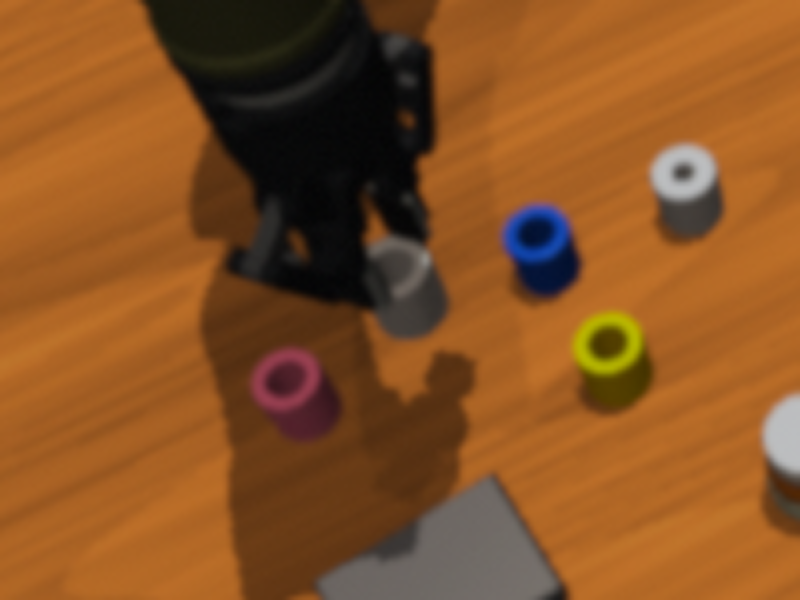

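The sleeve is held upright, and the pink, blue, yellow and narrow sleeves are undisturbed. I'll carry it over the pin.

```bash
python3 -m jog '[{"rotation":[0,0,0],"linear":[-0.5,4,0],"hand":1},{"rotation":[0,0,0],"linear":[-1,8,0],"hand":1},{"rotation":[0,0,0],"linear":[-1.5,12,0],"hand":1},{"rotation":[0,0,0],"linear":[-2,16,0],"hand":1},{"rotation":[0,0,0],"linear":[-2.5,20,0],"hand":1},{"rotation":[0,0,0],"linear":[-3,24,0],"hand":1},{"rotation":[0,0,0],"linear":[-3.5,28,0],"hand":1},{"rotation":[0,0,0],"linear":[-4,32,0],"hand":1},{"rotation":[0,0,0],"linear":[-4.25,35,0],"hand":1},{"rotation":[0,0,0],"linear":[-4.25,36.2,0],"hand":1}]'
python3 -m jog '[{"rotation":[0,0,0],"linear":[0,0,0],"hand":1},{"rotation":[0,0,0],"linear":[0,0,0],"hand":1}]'
```

```text
time: 4.75
eef_pos: [0.5268, -0.001, 0.112]
tcp_rot: [[0.765, 0.644, 0.005], [0.644, -0.765, -0.004], [0.002, 0.006, -1.0]]
wrist_force: [0.4, 0.8, -1.1]
finger_gap: 0.351
time: 4.92
eef_pos: [0.5264, -0.0002, 0.1116]
tcp_rot: [[0.764, 0.645, 0.004], [0.645, -0.764, -0.004], [0.001, 0.006, -1.0]]
wrist_force: [-0.5, -0.1, -0.5]
finger_gap: 0.357
```

```bash
python3 - <<'E'
from h import *
out=[]
e=arm.get_state()['eef_pos'];print(e)
for n in('scene','top'):
    p,d=cams.camera(n);P=cloud(n,d)
    np.savez(f'{n}2.npz',p=p,d=d)
    u,v=proj(n,[e[0],e[1],.09]).astype(int)
    a=cv2.resize(np.ascontiguousarray(p[v-40:v+40,u-40:u+40,::-1]),None,fx=5,fy=5,interpolation=cv2.INTER_CUBIC)
    for z,col in((.105,(0,0,255)),(.145,(0,255,0)),(.012,(255,255,0)),(.052,(255,255,0))):
        if z<.1: c,r=(.528,-.007),.009
        else: c,r=e[:2],.018
        q=[(proj(n,[c[0]+r*np.cos(t),c[1]+r*np.sin(t),z])-[u-40,v-40]+.5)*5 for t in np.arange(0,6.3,.2)]
        cv2.polylines(a,[np.int32(q)],True,col,1)
    print(n,u-40,v-40);out.append(a)
cv2.imwrite('pics/fit2.png',np.hstack(out))
E
```

```text
[ 5.26406546e-01 -1.70462128e-04  1.11571703e-01]
scene 278 149
top 262 245
```

View pics/fit2.png

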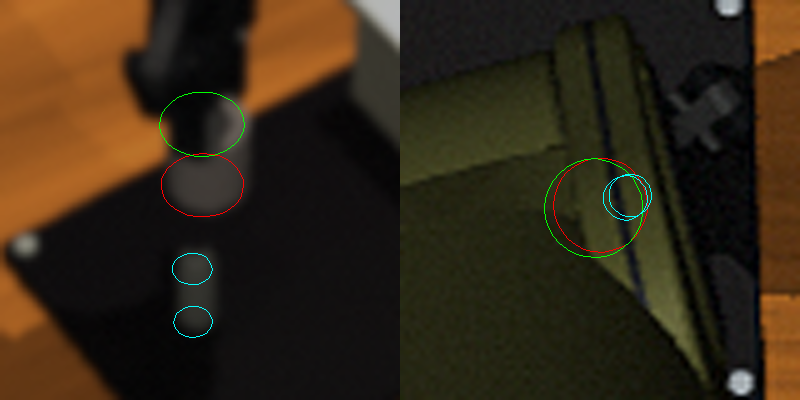

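Left (scene view): the sleeve sits about 1.4 px right of my outline and the pin about 0.5 px right. I'll get both axes from the same depth picture.

```bash
python3 - <<'E'
from h import *
from scipy.optimize import least_squares
f=np.load('scene2.npz');P=cloud('scene',f['d']);g=f['p'].mean(2);cam=-np.array(cm('scene')['R']).T@np.array(cm('scene')['t'])
def fit(rows,cols,lo,hi,r,name):
    Q=P[rows[0]:rows[1],cols[0]:cols[1]].reshape(-1,3);G=f['p'][rows[0]:rows[1],cols[0]:cols[1]].reshape(-1,3).astype(int)
    m=(Q[:,2]>lo)&(Q[:,2]<hi)&(G.max(1)>45)&(G.max(1)-G.min(1)<25);Q=Q[m]
    Q=Q[np.hypot(*(Q[:,:2]-np.median(Q[:,:2],0)).T)<r*1.3]
    x0=np.median(Q[:,:2],0)-(cam[:2]-np.median(Q[:,:2],0))/np.linalg.norm(cam[:2]-np.median(Q[:,:2],0))*r
    s=least_squares(lambda c:np.hypot(*(Q[:,:2]-c).T)-r,x0,loss='soft_l1',f_scale=.001)
    print(name,len(Q),s.x.round(4),np.abs(s.fun).mean().round(4),Q[:,2].min(),Q[:,2].max());return s.x
a=fit((149+25,149+43),(278+30,278+52),.108,.135,.018,'sleeve')
b=fit((149+48,149+70),(278+30,278+48),.018,.05,.009,'pin')
print('sleeve-pin cm',(a-b)*100)
E
```

```text
sleeve 114 [0.5252 0.0038] 0.0009 0.10815503515429704 0.13484450961169453
pin 37 [ 0.5259 -0.0023] 0.001 0.019265754800455538 0.04982229208709832
sleeve-pin cm [-0.07363555  0.60010795]
```

Depth gives sleeve − pin = (−0.7, +6.0) mm, which agrees with the tool reading. I'll shift and lower to just above the pin, then onto its taper.

```bash
python3 -m jog '[{"rotation":[0,0,0],"linear":[0.1,-0.62,-1.5],"hand":1},{"rotation":[0,0,0],"linear":[0.1,-0.62,-3],"hand":1},{"rotation":[0,0,0],"linear":[0.1,-0.62,-3.5],"hand":1},{"rotation":[0,0,0],"linear":[0.1,-0.62,-3.5],"hand":1},{"rotation":[0,0,0],"linear":[0.1,-0.62,-4.2],"hand":1},{"rotation":[0,0,0],"linear":[0.1,-0.62,-4.8],"hand":1},{"rotation":[0,0,0],"linear":[0.1,-0.62,-5.4],"hand":1},{"rotation":[0,0,0],"linear":[0.1,-0.62,-6],"hand":1}]'
```

```text
time: 5.68
eef_pos: [0.5277, -0.0089, 0.0514]
tcp_rot: [[0.767, 0.642, 0.005], [0.642, -0.767, -0.005], [0.001, 0.007, -1.0]]
wrist_force: [-0.2, 2.1, -0.8]
finger_gap: 0.353
```

```bash
python3 -m jog '[{"rotation":[0,0,0],"linear":[0,0.15,-0.8],"hand":1},{"rotation":[0,0,0],"linear":[0,0.15,-1.6],"hand":1},{"rotation":[0,0,0],"linear":[0,0.15,-2.4],"hand":1},{"rotation":[0,0,0],"linear":[0,0.15,-3.0],"hand":1},{"rotation":[0,0,0],"linear":[0,0.15,-3.2],"hand":1},{"rotation":[0,0,0],"linear":[0,0.15,-3.3],"hand":1},{"rotation":[0,0,0],"linear":[0,0.15,-3.3],"hand":1}]'
```

```text
time: 6.27
eef_pos: [0.5286, -0.0082, 0.02]
tcp_rot: [[0.767, 0.642, 0.007], [0.642, -0.767, -0.006], [0.002, 0.009, -1.0]]
wrist_force: [-2.2, -0.8, 18.3]
finger_gap: 0.352
```

Contact at about 18 N at the expected bottom height. I'll release and rise.

```bash
python3 -m jog '[{"rotation":[0,0,0],"linear":[0,0,0.1],"hand":-0.4},{"rotation":[0,0,0],"linear":[0,0,0.1],"hand":-0.4},{"rotation":[0,0,0],"linear":[0,0,0.1],"hand":-0.4},{"rotation":[0,0,0],"linear":[0,0,0.1],"hand":-0.4},{"rotation":[0,0,0],"linear":[0,0,2],"hand":-0.4},{"rotation":[0,0,0],"linear":[0,0,5],"hand":-0.4},{"rotation":[0,0,0.1],"linear":[0,0,9],"hand":-0.4},{"rotation":[0,0,0.2],"linear":[0,0,13],"hand":-0.4},{"rotation":[0,0,0.3],"linear":[0,0,17],"hand":-0.4},{"rotation":[0,0,0.4],"linear":[0,0,18],"hand":-0.4}]'
python3 - <<'E'
from h import *
out=[]
for n in('scene','top'):
    p,d=cams.camera(n);np.savez(f'{n}3.npz',p=p,d=d)
    u,v=proj(n,[.528,-.007,.04]).astype(int)
    out.append(cv2.resize(np.ascontiguousarray(p[v-40:v+40,u-40:u+40,::-1]),None,fx=5,fy=5,interpolation=cv2.INTER_CUBIC))
cv2.imwrite('pics/on3.png',np.hstack(out))
E
```

```text
time: 7.1
eef_pos: [0.5319, -0.0079, 0.2055]
tcp_rot: [[0.452, 0.892, 0.019], [0.892, -0.452, -0.002], [0.006, 0.018, -1.0]]
wrist_force: [0.6, 0.5, 0.2]
finger_gap: 0.701
```

View pics/on3.png

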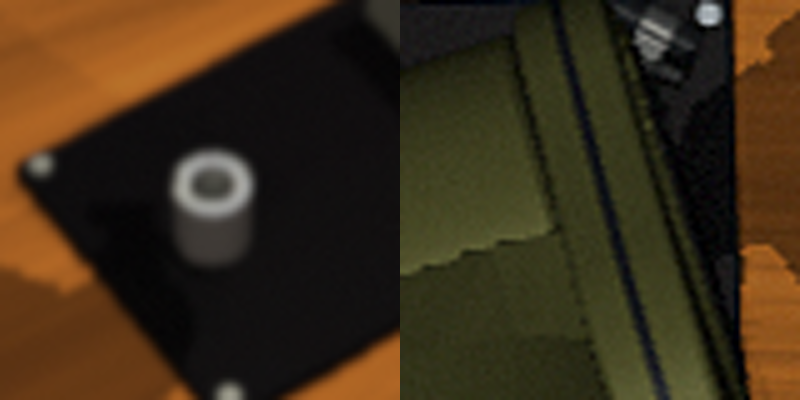

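The sleeve is level on the pin, with the pin visible in its bore. Next I'll go above the handle, turn to the station's x, and lower.

```bash
python3 - <<'E'
from h import *
f=np.load('scene3.npz');P=cloud('scene',f['d']);u,v=proj('scene',[.528,-.007,.052]).astype(int)
Q=P[v-9:v+9,u-9:u+11].reshape(-1,3);print('sleeve top z',np.percentile(Q[:,2],[70,80,90,95]))
f=np.load('top0.npy');P=cloud('top',f);u,v=290-70,288
Q=P[275:300,205:245].reshape(-1,3);Q=Q[(Q[:,2]>.122)&(Q[:,2]<.15)];print('handle top',len(Q),Q.min(0),Q.max(0),Q.mean(0))
E
python3 -m jog '[{"rotation":[0,0,0.1],"linear":[-1.2,4,0],"hand":-0.4},{"rotation":[0,0,0.2],"linear":[-1.2,8,0],"hand":-0.4},{"rotation":[0,0,0.3],"linear":[-1.2,12,0],"hand":-0.4},{"rotation":[0,0,0.4],"linear":[-1.2,15.1,0],"hand":-0.4},{"rotation":[0,0,0.525],"linear":[-1.2,15.1,0],"hand":-0.4},{"rotation":[0,0,0.525],"linear":[-1.2,15.1,0],"hand":-0.4},{"rotation":[0,0,0.525],"linear":[-1.2,15.1,0],"hand":-0.4}]'
```

```text
sleeve top z [0.05258702 0.05373497 0.05572152 0.05788543]
handle top 100 [0.51359886 0.13223886 0.12383631] [0.52704113 0.15411583 0.13947704] [0.52048052 0.14240954 0.13495254]
time: 7.78
eef_pos: [0.5174, 0.1416, 0.2006]
tcp_rot: [[-0.046, 0.999, 0.01], [0.999, 0.046, 0.004], [0.003, 0.011, -1.0]]
wrist_force: [-1.1, -0.9, 0.5]
finger_gap: 0.704
```

Sleeve top is at about 52–54 mm, so it is fully down. Handle centre is (0.5205, 0.143). I'll descend and grip.

```bash
python3 -m jog '[{"rotation":[0,0,0],"linear":[0.3,0.1,-3],"hand":-0.4},{"rotation":[0,0,0],"linear":[0.3,0.1,-6],"hand":-0.4},{"rotation":[0,0,0],"linear":[0.3,0.1,-8.5],"hand":-0.4},{"rotation":[0,0,0],"linear":[0.3,0.1,-9.5],"hand":-0.4},{"rotation":[0,0,0],"linear":[0.3,0.1,-9.5],"hand":-0.4},{"rotation":[0,0,0],"linear":[0.3,0.1,-9.5],"hand":0.3},{"rotation":[0,0,0],"linear":[0.3,0.1,-9.5],"hand":1},{"rotation":[0,0,0],"linear":[0.3,0.1,-9.5],"hand":1},{"rotation":[0,0,0],"linear":[0.3,0.1,-9.5],"hand":1},{"rotation":[0,0,0],"linear":[0.3,0.1,-9.5],"hand":1}]'
python3 -m jog '[{"rotation":[0,0,0],"linear":[0,0,0],"hand":1},{"rotation":[0,0,0],"linear":[0,0,0],"hand":1},{"rotation":[0,0,0],"linear":[0,0,0],"hand":1}]'
```

```text
time: 8.62
eef_pos: [0.52, 0.1425, 0.1067]
tcp_rot: [[-0.046, 0.999, 0.01], [0.999, 0.046, 0.004], [0.003, 0.011, -1.0]]
wrist_force: [-2.1, -1.1, 5.4]
finger_gap: 0.105
time: 8.87
eef_pos: [0.5199, 0.1425, 0.107]
tcp_rot: [[-0.046, 0.999, 0.011], [0.999, 0.046, 0.004], [0.003, 0.011, -1.0]]
wrist_force: [-2.3, 0.4, 2.6]
finger_gap: 0.098
```

```bash
python3 -m jog '[{"rotation":[0,0,0],"linear":[0,0.15,0.7],"hand":1},{"rotation":[0,0,0],"linear":[0,0.42,1.38],"hand":1},{"rotation":[0,0,0],"linear":[-0.03,0.7,2.05],"hand":1},{"rotation":[0,0,0],"linear":[-0.05,0.97,2.7],"hand":1},{"rotation":[0,0,0],"linear":[-0.1,1.66,3.98],"hand":1},{"rotation":[0,0,0],"linear":[-0.14,2.47,5.18],"hand":1},{"rotation":[0,0,0],"linear":[-0.19,3.39,6.28],"hand":1},{"rotation":[0,0,0],"linear":[-0.24,4.42,7.29],"hand":1},{"rotation":[0,0,0],"linear":[-0.24,4.42,7.29],"hand":1},{"rotation":[0,0,0],"linear":[-0.24,4.42,7.29],"hand":1}]'
cat > lid.py <<'E'
from h import *
import sys
np.set_printoptions(precision=4,suppress=True)
yaw=.055;c,s=np.cos(yaw),np.sin(yaw);R=np.array([[c,-s,0],[s,c,0],[0,0,1]]);o=np.array([.5214,.1133,0])
k=sys.argv[1];st=arm.get_state();print(st['eef_pos'],st['wrist_force'],st['finger_gap'])
out=[]
for n in('scene','top'):
    p,d=cams.camera(n);np.savez(f'{n}{k}.npz',p=p,d=d);cv2.imwrite(f'pics/{n}{k}.png',p[...,::-1])
    S=(cloud(n,d)-o)@R
    y=S[...,1]-.17;z=S[...,2]-.09;r=np.hypot(y,z)
    m=(d>0)&(abs(S[...,0])<.068)&(abs(S[...,0])>.05)&(y<-.02)&(r<.15)&(z>0)&(p.min(2)>90)
    if m.sum()>30:
        A=np.stack([-y[m],np.ones(m.sum())],1)
        for _ in range(4):
            q=np.linalg.lstsq(A,z[m],rcond=None)[0];e=z-(q[0]*-y+q[1]);m&=abs(e)<.006;A=np.stack([-y[m],np.ones(m.sum())],1)
        print(n,'lid fit n',m.sum(),'angle',np.arctan(q[0]),'offset',q[1]*np.cos(np.arctan(q[0])))
    m=(d>0)&(abs(S[...,0]-.08)<.007)&(r>.02)&(r<.1)&(z>.008)&(p.max(2)<75)
    if m.sum()>3: print(n,'index pts',m.sum(),'ang med',np.median(np.arctan2(z[m],-y[m])))
    h=np.array([.5214-.17*s,.1133+.17*c,.12])-R@[0,.06,0];u,v=proj(n,h).astype(int)
    out.append(cv2.resize(np.ascontiguousarray(p[v-50:v+50,u-50:u+50,::-1]),None,fx=4,fy=4,interpolation=cv2.INTER_CUBIC));print(n,u-50,v-50)
cv2.imwrite(f'pics/lid{k}.png',np.hstack(out))
E
python3 lid.py 4
```

```text
time: 9.7
eef_pos: [0.5184, 0.1869, 0.181]
tcp_rot: [[-0.047, 0.999, 0.013], [0.999, 0.046, 0.004], [0.003, 0.013, -1.0]]
wrist_force: [-0.0, -0.4, -0.0]
finger_gap: -0.004
[0.5184 0.1869 0.181 ] [-0.038  -0.3914 -0.024 ] -0.004199423702907393
scene lid fit n 589 angle -0.003980575946221972 offset 0.006611383897015904
scene index pts 61 ang med 0.7084082352517683
scene 348 89
top lid fit n 932 angle -0.004099646305134314 offset 0.004805854567605209
top index pts 75 ang med 0.7114382150269067
top 133 238
```

View pics/lid4.png

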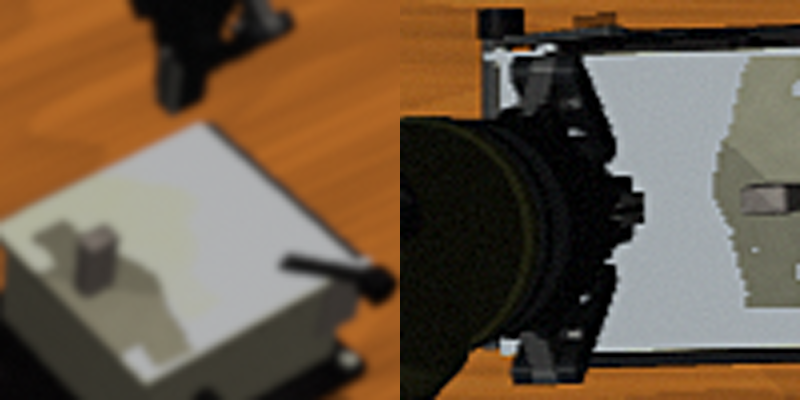

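The handle slipped out: the gripper is shut at (0.518, 0.187, 0.181), and the lid is shut again with handle and index arm unchanged. I'll regrip slightly lower and raise it more slowly, in small steps.

```bash
python3 -m jog '[{"rotation":[0,0,0],"linear":[0.2,-2,0],"hand":-0.4},{"rotation":[0,0,0],"linear":[0.2,-4.4,0],"hand":-0.4},{"rotation":[0,0,0],"linear":[0.2,-4.4,0],"hand":-0.4},{"rotation":[0,0,0],"linear":[0.2,-4.4,0],"hand":-0.4},{"rotation":[0,0,0],"linear":[0.2,-4.4,-2.5],"hand":-0.4},{"rotation":[0,0,0],"linear":[0.2,-4.4,-5],"hand":-0.4},{"rotation":[0,0,0],"linear":[0.2,-4.4,-7],"hand":-0.4},{"rotation":[0,0,0],"linear":[0.2,-4.4,-7.8],"hand":-0.4},{"rotation":[0,0,0],"linear":[0.2,-4.4,-7.8],"hand":-0.4}]'
python3 -m jog '[{"rotation":[0,0,0],"linear":[0,0,0],"hand":1},{"rotation":[0,0,0],"linear":[0,0,0],"hand":1},{"rotation":[0,0,0],"linear":[0,0,0],"hand":1},{"rotation":[0,0,0],"linear":[0,0,0],"hand":1},{"rotation":[0,0,0],"linear":[0,0,0],"hand":1},{"rotation":[0,0,0],"linear":[0,0,0],"hand":1},{"rotation":[0,0,0],"linear":[0,0,0],"hand":1},{"rotation":[0,0,0],"linear":[0,0,0],"hand":1}]'
python3 -m jog '[{"rotation":[0,0,0],"linear":[0,0.05,0.3],"hand":1},{"rotation":[0,0,0],"linear":[0,0.1,0.5],"hand":1},{"rotation":[0,0,0],"linear":[0,0.15,0.7],"hand":1},{"rotation":[0,0,0],"linear":[0,0.15,0.7],"hand":1}]'
```

```text
time: 10.55
eef_pos: [0.5181, 0.1413, 0.0998]
tcp_rot: [[-0.046, 0.999, 0.007], [0.999, 0.046, 0.001], [0.001, 0.007, -1.0]]
wrist_force: [0.7, 0.8, 0.6]
finger_gap: 0.698
time: 11.22
eef_pos: [0.5199, 0.1416, 0.1007]
tcp_rot: [[-0.046, 0.999, 0.01], [0.999, 0.045, 0.002], [0.001, 0.01, -1.0]]
wrist_force: [3.7, -0.4, 5.3]
finger_gap: 0.138
time: 11.55
eef_pos: [0.5197, 0.1438, 0.1075]
tcp_rot: [[-0.046, 0.999, 0.01], [0.999, 0.046, 0.003], [0.002, 0.01, -1.0]]
wrist_force: [3.9, 1.7, -7.2]
finger_gap: 0.139
```

```bash
python3 -m jog '[{"rotation":[0,0,0],"linear":[0,0.07,0.35],"hand":1},{"rotation":[0,0,0],"linear":[-0.01,0.15,0.71],"hand":1},{"rotation":[0,0,0],"linear":[-0.02,0.26,1.05],"hand":1},{"rotation":[0,0,0],"linear":[-0.02,0.38,1.39],"hand":1},{"rotation":[0,0,0],"linear":[-0.03,0.51,1.73],"hand":1},{"rotation":[0,0,0],"linear":[-0.04,0.65,2.06],"hand":1},{"rotation":[0,0,0],"linear":[-0.04,0.65,2.06],"hand":1},{"rotation":[0,0,0],"linear":[-0.04,0.65,2.06],"hand":1}]'; python3 lid.py 5
```

```text
time: 12.22
eef_pos: [0.5192, 0.1546, 0.1276]
tcp_rot: [[-0.05, 0.999, 0.01], [0.999, 0.05, 0.009], [0.008, 0.011, -1.0]]
wrist_force: [4.2, 9.3, -10.6]
finger_gap: 0.135
[0.5192 0.1546 0.1276] [  4.2469   9.2726 -10.5852] 0.13537398421164049
scene lid fit n 339 angle 0.1814911251820338 offset 0.0075350773860939965
scene index pts 66 ang med 0.703267722913506
scene 348 89
top lid fit n 548 angle 0.18588697083389588 offset 0.004970029445559608
top index pts 79 ang med 0.7152526982504417
top 133 238
```

Lid is at 0.186 rad and the grip is holding. Continuing.

```bash
python3 -m jog '[{"rotation":[0,0,0],"linear":[0,0.15,0.35],"hand":1},{"rotation":[0,0,0],"linear":[-0.02,0.32,0.7],"hand":1},{"rotation":[0,0,0],"linear":[-0.03,0.5,1.05],"hand":1},{"rotation":[0,0,0],"linear":[-0.04,0.7,1.43],"hand":1},{"rotation":[0,0,0],"linear":[-0.04,0.7,1.43],"hand":1},{"rotation":[0,0,0],"linear":[-0.04,0.7,1.43],"hand":1}]'; python3 lid.py 6
```

```text
time: 12.82
eef_pos: [0.5187, 0.1651, 0.1411]
tcp_rot: [[-0.052, 0.999, 0.01], [0.999, 0.052, 0.014], [0.013, 0.011, -1.0]]
wrist_force: [4.5, 8.3, -12.0]
finger_gap: 0.131
[0.5187 0.1651 0.1411] [  4.5024   8.3289 -12.0384] 0.13068263506626945
scene lid fit n 311 angle 0.29670407085582273 offset 0.0070425341875879
scene index pts 67 ang med 0.7014139752724674
scene 348 89
top lid fit n 537 angle 0.2942041760441341 offset 0.004628342826845916
top index pts 79 ang med 0.7136356086024886
top 133 238
```

```bash
python3 -m jog '[{"rotation":[0,0,0],"linear":[0,0.1,0.35],"hand":1},{"rotation":[0,0,0],"linear":[0,0.25,0.7],"hand":1},{"rotation":[0,0,0],"linear":[-0.03,0.45,1.05],"hand":1},{"rotation":[0,0,0],"linear":[-0.04,0.65,1.4],"hand":1},{"rotation":[0,0,0],"linear":[-0.05,0.9,1.75],"hand":1},{"rotation":[0,0,0],"linear":[-0.05,1.0,1.85],"hand":1},{"rotation":[0,0,0],"linear":[-0.05,1.0,1.85],"hand":1}]'; python3 lid.py 7
```

```text
time: 13.5
eef_pos: [0.5179, 0.1786, 0.1585]
tcp_rot: [[-0.055, 0.998, 0.01], [0.998, 0.055, 0.019], [0.018, 0.011, -1.0]]
wrist_force: [5.7, 8.3, -15.2]
finger_gap: 0.131
[0.5179 0.1786 0.1585] [  5.6508   8.3431 -15.2235] 0.1308397340864969
scene lid fit n 269 angle 0.4387356321375178 offset 0.007381271793561985
scene index pts 75 ang med 0.6888498085474015
scene 348 89
top lid fit n 519 angle 0.4340446142789207 offset 0.005047106604949956
top index pts 76 ang med 0.7072392692095812
top 133 238
```

View pics/lid7.png

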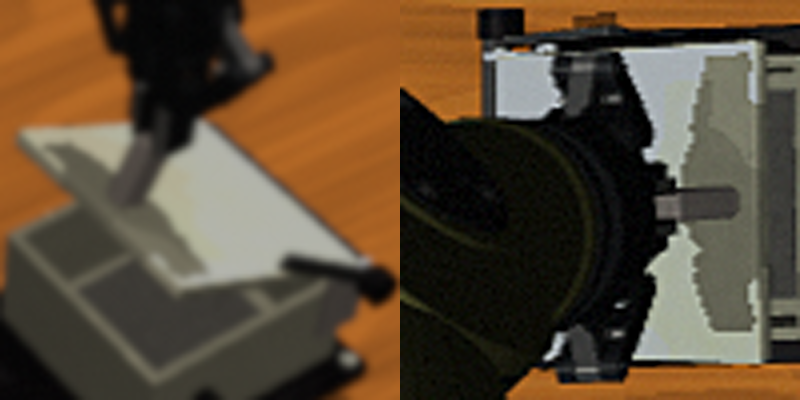

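The lid is at 0.436 rad. The fingers hold only the upper hinge-side part of the handle, because the block creeps as it turns. For the remaining ~0.2 rad I'll tilt the hand with the lid, so nothing slides. First I'll refine the index angle from the depth data.

```bash
cat > idx2.py <<'E'
from h import *
import sys
np.set_printoptions(precision=4,suppress=True)
yaw=.055;c,s=np.cos(yaw),np.sin(yaw);R=np.array([[c,-s,0],[s,c,0],[0,0,1]]);o=np.array([.5214,.1133,0])
for n in('scene','top'):
    YZ=[]
    for k in'4567':
        f=np.load(f'{n}{k}.npz');d=f['d'];p=f['p'];S=(cloud(n,d)-o)@R;y=S[...,1]-.17;z=S[...,2]-.09;r=np.hypot(y,z)
        m=(d>0)&(abs(S[...,0]-.08)<.006)&(r>.03)&(r<.096)&(z>.012)&(p.max(2)<75);YZ.append(np.c_[-y[m],z[m],S[...,0][m]])
    Q=np.vstack(YZ);w=np.ones(len(Q),bool)
    for _ in range(6):
        l=cv2.fitLine(Q[w][:,:2].astype(np.float32),cv2.DIST_HUBER,0,.001,.001).ravel();e=(Q[:,0]-l[2])*-l[1]+(Q[:,1]-l[3])*l[0];w=abs(e)<.004
    a=np.arctan2(l[1],l[0]);print(n,w.sum(),len(Q),'slope ang',a,'normal offset',l[3]*np.cos(a)-l[2]*np.sin(a),'x',np.median(Q[w][:,2]),'rmax',np.hypot(Q[w][:,0],Q[w][:,1]).max())
E
python3 idx2.py
```

```text
scene 197 223 slope ang 0.6705657 normal offset 0.0019015297 x 0.08191395249708858 rmax 0.09590765152073487
top 230 272 slope ang 0.6387412 normal offset 0.0051336735 x 0.08061005749155287 rmax 0.09559961460186654
```

```bash
python3 -m jog '[{"rotation":[-0.03,-0.002,0],"linear":[-0.01,0.22,0.3],"hand":1},{"rotation":[-0.06,-0.003,0],"linear":[-0.02,0.44,0.6],"hand":1},{"rotation":[-0.09,-0.005,0],"linear":[-0.03,0.66,0.9],"hand":1},{"rotation":[-0.105,-0.006,0],"linear":[-0.04,0.78,1.05],"hand":1},{"rotation":[-0.105,-0.006,0],"linear":[-0.04,0.78,1.05],"hand":1}]'; python3 lid.py 8
```

```text
time: 14.02
eef_pos: [0.5176, 0.1856, 0.1682]
tcp_rot: [[-0.056, 0.998, 0.016], [0.994, 0.057, -0.089], [-0.09, 0.011, -0.996]]
wrist_force: [5.9, 0.4, -9.0]
finger_gap: 0.129
[0.5176 0.1856 0.1682] [ 5.9038  0.3781 -9.0365] 0.1286627673641319
scene lid fit n 211 angle 0.5399255369052844 offset 0.00729082612257745
scene index pts 74 ang med 0.6926310380589215
scene 348 89
top lid fit n 559 angle 0.533122298789272 offset 0.004775007603772493
top index pts 79 ang med 0.7151461237501936
top 133 238
```

```bash
python3 -m jog '[{"rotation":[-0.03,-0.002,0],"linear":[-0.01,0.24,0.28],"hand":1},{"rotation":[-0.06,-0.003,0],"linear":[-0.02,0.49,0.56],"hand":1},{"rotation":[-0.09,-0.005,0],"linear":[-0.03,0.74,0.84],"hand":1},{"rotation":[-0.11,-0.006,0],"linear":[-0.04,0.9,1.03],"hand":1},{"rotation":[-0.11,-0.006,0],"linear":[-0.04,0.9,1.03],"hand":1},{"rotation":[-0.11,-0.006,0],"linear":[-0.04,0.9,1.03],"hand":1}]'; python3 lid.py 9; sed -i "s/'4567'/'9'/" idx2.py; python3 idx2.py
```

```text
time: 14.62
eef_pos: [0.5172, 0.1928, 0.1771]
tcp_rot: [[-0.054, 0.998, 0.021], [0.978, 0.057, -0.2], [-0.201, 0.009, -0.98]]
wrist_force: [6.5, -0.7, -9.1]
finger_gap: 0.132
[0.5172 0.1928 0.1771] [ 6.504  -0.658  -9.1056] 0.132393816866192
scene lid fit n 163 angle 0.6317720676478649 offset 0.007640431342775439
scene index pts 80 ang med 0.6990043427538526
scene 348 89
top lid fit n 558 angle 0.6267883511060482 offset 0.00510900318697077
top index pts 79 ang med 0.7107244697018059
top 133 238
scene 52 66 slope ang 0.6192949 normal offset 0.00491645 x 0.08221456448943304 rmax 0.0959609447605448
top 62 70 slope ang 0.63056046 normal offset 0.00535848 x 0.08064096819713004 rmax 0.09586476076067109
```

View pics/scene9.png

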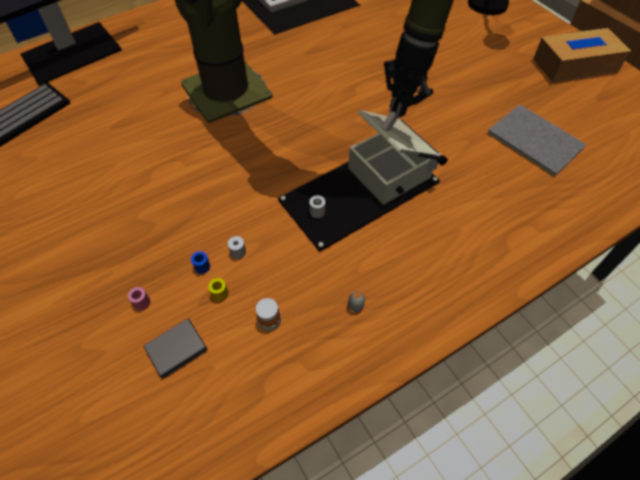

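The view shows the wide sleeve on the pin at (317,205), the narrow sleeve upright at (236,247), and the bystanders unmoved. The lid is in line with the index arm. The lid reads 0.627 against about 0.638 for the index, so I'll trim it slightly and check that it holds.

```bash
python3 -m jog '[{"rotation":[-0.01,0,0],"linear":[0,0.1,0.1],"hand":1},{"rotation":[-0.01,0,0],"linear":[0,0.1,0.1],"hand":1},{"rotation":[-0.01,0,0],"linear":[0,0.1,0.1],"hand":1},{"rotation":[-0.01,0,0],"linear":[0,0.1,0.1],"hand":1},{"rotation":[-0.01,0,0],"linear":[0,0.1,0.1],"hand":1},{"rotation":[-0.01,0,0],"linear":[0,0.1,0.1],"hand":1},{"rotation":[-0.01,0,0],"linear":[0,0.1,0.1],"hand":1},{"rotation":[-0.01,0,0],"linear":[0,0.1,0.1],"hand":1},{"rotation":[-0.01,0,0],"linear":[0,0.1,0.1],"hand":1},{"rotation":[-0.01,0,0],"linear":[0,0.1,0.1],"hand":1}]'; python3 lid.py A; sed -i "s/'9'/'A'/" idx2.py; python3 idx2.py
python3 - <<'E'
import cv2
a=cv2.imread('pics/sceneA.png')[95:215,310:460];cv2.imwrite('pics/fin.png',cv2.resize(a,None,fx=5,fy=5,interpolation=cv2.INTER_CUBIC))
E
```

```text
time: 15.55
eef_pos: [0.5172, 0.192, 0.1768]
tcp_rot: [[-0.054, 0.998, 0.019], [0.976, 0.056, -0.211], [-0.212, 0.007, -0.977]]
wrist_force: [5.1, -0.5, -8.5]
finger_gap: 0.128
[0.5172 0.192  0.1768] [ 5.1362 -0.5162 -8.5084] 0.12797380715433213
scene lid fit n 161 angle 0.6264654191152551 offset 0.007880670349570826
scene index pts 79 ang med 0.6928425575640896
scene 348 89
top lid fit n 555 angle 0.62504048082233 offset 0.005048916153273745
top index pts 80 ang med 0.7071466488508983
top 133 238
scene 57 68 slope ang 0.6190027 normal offset 0.0052625407 x 0.081898697361049 rmax 0.09534976353697802
top 60 69 slope ang 0.6349418 normal offset 0.0049219355 x 0.08062800161268129 rmax 0.09582317959929611
```

View pics/fin.png

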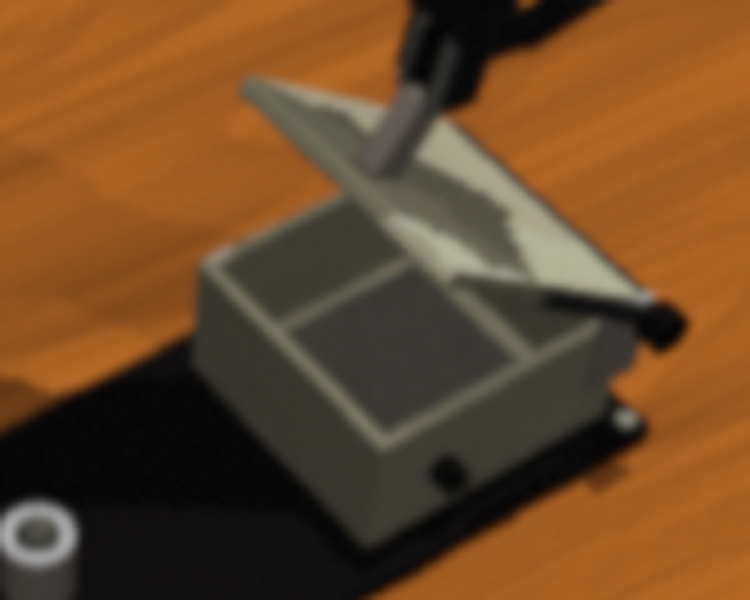

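The picture shows the lid edge in line with the dark index arm at (550–680, 300–325), and the sleeve on the pin. The lid reads 0.625, so one more small trim of about 0.012 rad, then I'll recheck.

```bash
python3 -m jog '[{"rotation":[-0.012,0,0],"linear":[0,0.2,0.22],"hand":1},{"rotation":[-0.012,0,0],"linear":[0,0.2,0.22],"hand":1},{"rotation":[-0.012,0,0],"linear":[0,0.2,0.22],"hand":1},{"rotation":[-0.012,0,0],"linear":[0,0.2,0.22],"hand":1},{"rotation":[-0.012,0,0],"linear":[0,0.2,0.22],"hand":1},{"rotation":[-0.012,0,0],"linear":[0,0.2,0.22],"hand":1},{"rotation":[-0.012,0,0],"linear":[0,0.2,0.22],"hand":1},{"rotation":[-0.012,0,0],"linear":[0,0.2,0.22],"hand":1},{"rotation":[-0.012,0,0],"linear":[0,0.2,0.22],"hand":1}]'; python3 lid.py B; sed -i "s/'A'/'B'/" idx2.py; python3 idx2.py
```

```text
time: 16.4
eef_pos: [0.5171, 0.1928, 0.1777]
tcp_rot: [[-0.054, 0.998, 0.018], [0.973, 0.056, -0.225], [-0.225, 0.006, -0.974]]
wrist_force: [5.5, 0.4, -8.6]
finger_gap: 0.129
[0.5171 0.1928 0.1777] [ 5.488   0.4015 -8.5502] 0.1292547553797755
scene lid fit n 145 angle 0.637356224709207 offset 0.007866075189386547
scene index pts 82 ang med 0.6951382878091882
scene 348 89
top lid fit n 526 angle 0.6358798859734228 offset 0.005067393862618526
top index pts 83 ang med 0.7077191261052165
top 133 238
scene 55 72 slope ang 0.59079766 normal offset 0.007437976 x 0.08188970965023559 rmax 0.0949759003833059
top 62 72 slope ang 0.63265043 normal offset 0.0053009186 x 0.08076427110100509 rmax 0.0956328108911493
```

Lid 0.636 against index about 0.635, holding steady. Handing in.

```bash
python3 -c "
from cell import workorder
print(workorder.job_done())"
```

```text
the job is handed in; nothing more can be done
None
```

The job is handed in at about 16.5 s of the 51 s. The wide-bore sleeve is fully down on the pin, and the arm is holding the lid in line with the index arm.

- **Sleeve:** I picked the fitting sleeve by its bore in the pictures. Its top measured 52–54 mm above the bench, against 52 mm expected. It needed about 18 N of contact force to seat.
- **Other sleeve and bystanders:** The narrow sleeve stands upright where it started. In the last full view, the jar, slide box and objective looked unmoved. I judged this by eye, without measuring.
- **Lid:** It reads 0.636 rad from the top camera and 0.637 from the scene camera. The first raise slipped off the handle and the lid sprang shut. I regripped lower, raised it more slowly and tilted the hand with the lid for the last 0.2 rad.
- **Index arm:** The top camera puts it at 0.631–0.639 and an image fit at about 0.645. The scene camera's depth fit scattered between 0.59 and 0.67, so I gave it little weight. I saw no sign that the arm moved.
- **Grip:** The fingers hold only the upper, hinge-side part of the handle. The lid did not creep visibly over the last two seconds.

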